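# Take the brass coupling out of the spatter box

## Task

Raise the flap of the green steel box by its red-sleeved handle, right over past upright so that it stays open by itself. Then take the brass coupling out of the box and put it in the blue tray. Leave the steel union nut in the box and the flap open.

Things in the scene. Friction and masses are not known exactly. Their poses are not given: they have to be found in the camera images.
- spatter_box: Green sheet-steel box fixed to the bench, 124 mm (x) by 230 mm (y) by 55 mm high, walls and floor 4 mm thick. Origin: centre of its underside, on the bench. Its own -x side is the front, with the flap's handle; its own +x side is the back, with the hinge; z up.
- flap (a joint): Green flap that covers the whole top of the box, 4 mm thick, 0.3 kg, hinged along the box's back rim. Angle in rad: 0 shut (level), 1.57 upright, 1.83 fully open, leaning back on its stop. It swings freely: let go below upright it falls shut, let go past upright it falls back to the stop and stays there.
- flap_handle (a point): Middle of the flap's handle: a round bar 12 mm thick, red sleeve 76 mm long, parallel to the hinge, in the plane of the flap, 166 mm from the hinge axis, on two legs 100 mm apart. Flap shut: 42 mm in front of the box, 58 mm above the bench, nothing under it. Pinched front to back from above, it turns in the grip, so the gripper can point down all along the arc.
- flap_hinge (a point): Middle of the flap's hinge axis, 58 mm above the bench, 62 mm behind the box's centre. The axis runs along the box's own y.
- coupling_center (a point): Centre of the brass (yellowish) pipe coupling, 46 mm long (its own y), 31 mm wide (its own x), 27 mm high, 0.11 kg, lying on the box's floor, its length roughly along the box's front-to-back direction, on either the left or the right side of the box. Centre 13.5 mm above what it lies on.
- nut_center (a point): Centre of the light grey steel union nut, a hexagon nut with a collar, 36 x 41 mm and 31 mm high, standing on the box's floor on the other side, about 104 mm from the coupling. It stays in the box.
- tray: Shallow open blue plastic tray fixed to the bench to the right of the box, 150 mm (its own x) by 130 mm (its own y), 22 mm high, walls and floor 4 mm thick. Origin: centre of its underside, on the bench.

How it is judged:
By the outcome, as a careful person would: the job done as asked, in the order asked, and still so for the second after the job is handed in, with the robot touching nothing.
It also fails if it takes over 56 s, if anything falls off the work surface, if the arm or the gripper's body presses on something with over 40 N, if the wrist force passes 120 N, or if a joint passes its speed limit or range.

## Robot

A 6-joint arm with a two-finger parallel gripper is mounted at the origin on the work surface; the furniture and walls round the work are solid. World frame = base frame: x ahead of the robot, y to its left, z up, the work surface at z = 0. Lengths are in m, angles in degrees, forces in N, time in s.
With the tool pointing down it reaches from about 0.25 to 0.725 m from the base axis. Payload 9.7 kg.
Tool frame: the origin (TCP) lies at the very end of the fingers, on their centre line; the grasp point (between the pads) lies grasp_offset behind it (grasp_offset is the distance from the TCP to the grasp point, in m); z points along the fingers, y is the line along which they close (so a half turn about z gives the same grasp; the last joint's range is limited). The gripper opens to 85 mm and grips with 20 to 120 N. Pads are 22 mm wide; open, the fingers measure 114 mm over their backs; the gripper's body (76 mm by 85 mm) begins 54 mm behind the grasp point. The pads swing forward as they close: fully open they stand 13 mm farther back than shut.
Start: joints at [66.177, 4.979, 10.078, 95.1, 0, 90], TCP at [0.222, 0.503, 0.231] pointing down, gripper open.
Joint ranges: [-179.16, 179.16], [-48.56, 103.87], [-65.8, 70.77], [-126.05, 130.52], [-82.76, 87.17], [-180, 180]. Speed limits (degrees/s): [127.2, 127.2, 147.25, 180, 180, 180].

## Interface

Orientations are given as [roll, pitch, yaw] about the fixed x, y, z axes, in that order (R = Rz(yaw) Ry(pitch) Rx(roll)).
In Python, from workcell import get_obs, camera, calibration, job_done, recognise, cut_out, mark_of, grasp_offset gives the robot as it stands.
- The arm moves only by the tool servo_tool, never from a script. Its argument "moves" is a list of rows, each a list of 3 entries, a list of its own where there are three numbers: the turn, a rotation vector about the tool's x, y, z in degrees, then the shift along the tool's x, y, z in m, then the opening in per cent of the stroke, from 0 (shut) to 100 (fully open). In form: [[[ax, ay, az], [x, y, z], claw], ...]. A call has 1 to 12 rows; each row shifts and turns the commanded pose from where the row before left it, along the tool's axes as they then stand; what a row does not reach is not made up. A row lasts 1/10 s, in which the tool goes at most 50 mm and 8.59 degrees, less where a joint would pass 70% of its speed; a pose out of reach is approached as far as the arm can. A call is refused whole if a number of a shift passes 0.05 or a number of a turn 8.59, either way. A call with a gripper value outside its range is refused whole. The fingers move at their own pace and stop on an object; "force" is the grip in N (left out, the last holds). Time passes only in rows, so rows that do not move let the fingers close. It gives the time, the measured TCP pose, the force, the opening and the grip force at its end, in the units of the state.
- get_obs(): the state, without advancing time (a new reading comes with each control period).
- camera(name): name is "scene" or "top" or "wrist"; returns (picture, depth): 480x640x3 uint8, red, green, blue; 480x640 float32, m along the optical axis (not along the pixel's ray), 0 where there is no reading.
- calibration(name): a dict with "camera_matrix" (3x3 intrinsics, pixels), "R" (3x3) and "t" (3): a world point X has camera coordinates R X + t. Camera axes: x right, y down, z forward; pixel columns grow to the right and rows downward; lengths in m; the calibration is good to about 2 mm. A picture is of the moment at which its call begins: read the wrist's pose just before it. calibration takes no time and is no camera call; for the wrist camera it gives the pose at the moment of the call.
- job_done(): hands the job in; it is judged then, once.
Trained networks look in the newest picture that a camera, given by its name, has taken for a name from the list of things; names that differ only in an ending like _2 or _b are one class to them, and where a whole thing is asked for, a point or a joint stands for the part that bears it (a point fixed in the world has none). Each returns a list of dicts, best first, with "score" (0 to 1); they miss things now and then, are a little off and sometimes report something else, mostly with a low value. They report only what shows in the picture. A call takes as long as a camera call.
- recognise(name, camera): "xyz" ([x, y, z] in m, in the coordinates of the camera as it stood for that picture, good to about 4 mm: the middle of the surface that is visible of it).
- cut_out(name, camera): "mask" (480x640 bool, what is visible of it).
- mark_of(name, camera): "xyz" ([x, y, z] in m, in the coordinates of the camera as it stood for that picture, good to about 4 mm: a listed point, or the origin of a listed thing).
The state is a dict: "time": time; "q": joint angles; "qd": joint speeds; "joint_efforts": joint torques, N m; "ee_pos": TCP position; "tcp_rot": TCP orientation; "wrist_force": force on the tool from outside, world axes, zero at the start; "torque": the same for the moment, N m; "opening": finger opening in m; "grasp_force": force on a finger pad.
Only numpy, scipy, OpenCV 4.12 (cv2) and the standard library are available. Lean on these libraries where they do the work, as an engineer would, in place of code of your own. Each camera call takes 0.05 s, during which the arm holds its last target. There are 200 camera calls.

## Working session

There is one attempt and no reset: what is moved stays moved. The work goes in short steps, Python scripts to look and compute and a tool call to move; the robot and the scene stay as the last step left them, time stands still between calls to the robot, and variables do not carry over. Pictures are saved under pics/ and viewed, at most 10 in all, crops included, and the job is handed in when it is done.

Besides the shell and the picture viewer there is one more tool, called after "Request:" as name(argument=value, ...), one argument or row to a line, values as JSON. servo_tool: Moves the arm, as the interface text tells. Its arguments: {"type":"object","properties":{"moves":{"type":"array"},"force":{"type":"number"}},"required":["moves"]}

```bash
mkdir -p pics
cat > h.py <<'E'
import numpy as np, cv2
from workcell import *
def toW(c,p):
    k=calibration(c); return np.array(k["R"]).T@(np.array(p)-np.array(k["t"]))
def look(c,names,f=mark_of):
    for n in names:
        for r in f(n,c)[:2]: print(c,n,f.__name__,round(r["score"],2),toW(c,r["xyz"]).round(4))
E
python3 - <<'E'
from h import *
o=get_obs();print(o["ee_pos"],o["tcp_rot"],o["q"],o["opening"],grasp_offset)
a,d=camera("scene");b,d2=camera("top")
cv2.imwrite("pics/a.png",cv2.resize(np.vstack([a,b])[:,:,::-1],(500,750))[:600] if 0 else cv2.resize(np.hstack([a,b])[:,:,::-1],(800,300)))
for c in("scene","top"): look(c,["spatter_box","flap_handle","flap_hinge","tray"])
look("top",["flap_handle"],recognise)
E
```

```text
[0.22205718 0.50292916 0.23058851] [-1.79924980e+02  3.44120638e-04  1.56175556e+02] [ 6.61773878e+01  5.00991608e+00  1.00337932e+01  9.50988967e+01
 -3.41722305e-04  9.00018319e+01] 0.08549147984738403 0.0187
scene spatter_box call 0.91 [ 0.5411  0.0499 -0.0022]
scene flap_handle call 0.73 [0.4366 0.0335 0.0577]
scene flap_hinge call 0.61 [0.608  0.0592 0.0607]
top spatter_box call 0.63 [ 0.5437  0.0484 -0.0009]
top flap_handle call 0.8 [0.4384 0.0323 0.056 ]
top flap_hinge call 0.74 [0.6012 0.061  0.0591]
top flap_hinge call 0.72 [0.4437 0.0316 0.0556]
top tray call 0.82 [ 0.4245 -0.2952  0.0035]
```

View pics/a.png

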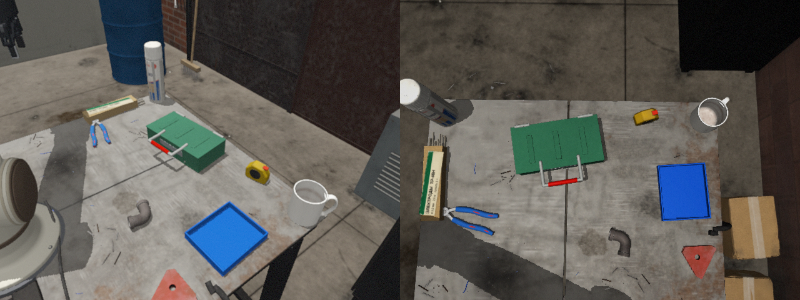

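The scene and top views show the green box, shut, with the red handle toward the robot (top ≈ (563,183) in the half-size view), and the blue tray at right (≈(683,192)). I'll refine the handle position from colour and depth.

```bash
cat >> h.py <<'E'
def pts(c,m,d):
    k=calibration(c);K=np.array(k["camera_matrix"]);v,u=np.nonzero(m&(d>0));z=d[v,u]
    P=np.c_[(u-K[0,2])*z/K[0,0],(v-K[1,2])*z/K[1,1],z]
    return (P-np.array(k["t"]))@np.array(k["R"])
def rect(P,lo,hi):
    P=P[(P[:,2]>lo)&(P[:,2]<hi)];r=cv2.minAreaRect((P[:,:2]*1000).astype(np.float32));print(len(P),"rect mm",np.round(r[0],1),np.round(r[1],1),round(r[2],1),"zmed",np.median(P[:,2]).round(4))
E
python3 - <<'E'
from h import *
for c in("top","scene"):
    a,d=camera(c);h=cv2.cvtColor(a,cv2.COLOR_RGB2HSV);H,S,V=cv2.split(h)
    P=pts(c,((H<6)|(H>174))&(S>190)&(V>90),d); P=P[np.hypot(P[:,0]-.4375,P[:,1]-.033)<.08]; rect(P,.03,.09)
    P=pts(c,(H>60)&(H<95)&(S>90),d);P=P[np.hypot(P[:,0]-.54,P[:,1]-.05)<.2];rect(P,.05,.075)
    P=pts(c,(H>105)&(H<125)&(S>150),d);P=P[np.hypot(P[:,0]-.42,P[:,1]+.295)<.13];rect(P,.015,.04)
k=calibration("top");print(-np.array(k["R"]).T@k["t"])
E
```

```text
303 rect mm [441.3  30.7] [10.8 74.8] 9.7 zmed 0.0628
10237 rect mm [542.5  48.6] [126.3 233.6] 10.1 zmed 0.0598
914 rect mm [ 422.5 -293.6] [149.9 131.1] 4.0 zmed 0.0211
163 rect mm [441.   29.5] [12.1 71.9] 10.0 zmed 0.0622
4550 rect mm [530.3  44. ] [149.5 236.3] 10.2 zmed 0.0594
1334 rect mm [ 421.5 -295.6] [150.9 131.4] 4.0 zmed 0.0204
[ 0.38204669 -0.05487989  0.99563602]
```

Request:
servo_tool(
  moves=[
    [[0,0,8],[0,0,0],41],
    [[0,0,8],[0,0,0],41],
    [[0,0,8],[0,0,0],41],
    [[0,0,8],[0,0,0],41],
    [[0,0,8],[0,0,0],41],
    [[0,0,8],[0,0,0],41],
    [[0,0,8],[0,0,0],41],
  ],
  force=40,
)

```text
time: 1.35
ee_pos: [0.2222, 0.5031, 0.2313]
tcp_rot: [-180.0, 0.0, 99.8]
wrist_force: [-0.4, -0.3, -0.0]
opening: 0.0351
grasp_force: 0.0
```

Request:
servo_tool(
  moves=[
    [[0,0,0],[-0.042,0.011,0],41],
    [[0,0,0],[-0.042,0.011,0],41],
    [[0,0,0],[-0.042,0.011,0],41],
    [[0,0,0],[-0.042,0.011,0],41],
    [[0,0,0],[-0.042,0.011,0],41],
    [[0,0,0],[-0.042,0.011,0],41],
    [[0,0,0],[-0.042,0.011,0],41],
    [[0,0,0],[-0.042,0.011,0],41],
    [[0,0,0],[-0.042,0.011,0],41],
    [[0,0,0],[-0.042,0.011,0],41],
    [[0,0,0],[-0.042,0.011,0],41],
    [[0,0,0],[-0.042,0.011,0],41],
  ],
)

```text
time: 2.55
ee_pos: [0.4416, 0.0285, 0.2316]
tcp_rot: [179.9, 0.0, 100.2]
wrist_force: [0.0, 1.3, 0.2]
opening: 0.0349
grasp_force: 0.0
```

Request:
servo_tool(
  moves=[
    [[0,0,0],[0,0,0.025],41],
    [[0,0,0],[0,0,0.025],41],
    [[0,0,0],[0,0,0.025],41],
    [[0,0,0],[0,0,0.025],41],
    [[0,0,0],[0,0,0],41],
    [[0,0,0],[0,0,0],41],
  ],
)

```text
time: 3.15
ee_pos: [0.441, 0.0304, 0.1319]
tcp_rot: [-180.0, -0.0, 100.2]
wrist_force: [0.5, 0.8, 0.5]
opening: 0.0351
grasp_force: 0.0
```

```bash
cat > s.py <<'E'
from h import *
o=get_obs();print(o["time"],o["ee_pos"].round(4) if hasattr(o["ee_pos"],"round") else o["ee_pos"],o["tcp_rot"],o["opening"])
E
python3 - <<'E'
from s import *
c="wrist";a,d=camera(c);h=cv2.cvtColor(a,cv2.COLOR_RGB2HSV);H,S,V=cv2.split(h)
P=pts(c,((H<6)|(H>174))&(S>190)&(V>90),d);P=P[np.hypot(P[:,0]-.44,P[:,1]-.03)<.08];rect(P,.03,.09)
cv2.imwrite("pics/b.png",a[:,:,::-1])
E
```

```text
3.15 [0.441  0.0304 0.1319] [-1.79994853e+02 -7.50832952e-04  1.00179381e+02] 0.035050736386807196
2006 rect mm [442.3  31.9] [10.2 74.1] 9.1 zmed 0.0644
```

View pics/b.png

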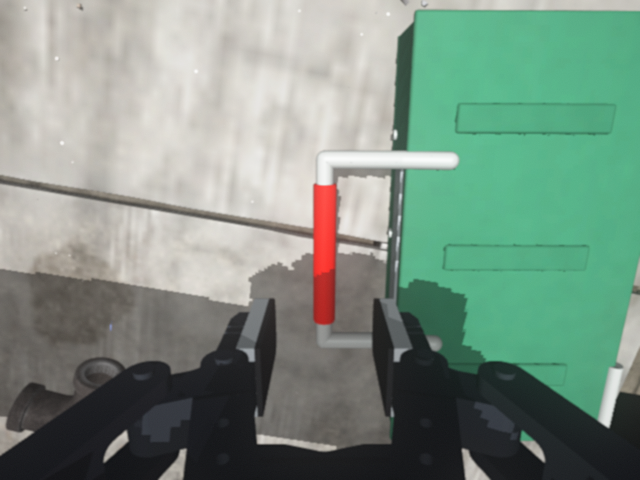

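The wrist view shows the red bar (325,255) centred between the fingers and parallel to the pads, with the flap's edge clear at x≈400. I'll descend and close.

Request:
servo_tool(
  moves=[
    [[0,0,0],[0,0.001,0.02],41],
    [[0,0,0],[0,0,0.02],41],
    [[0,0,0],[0,0,0.02],41],
    [[0,0,0],[0,0,0.02],41],
    [[0,0,0],[0,0,0.013],41],
    [[0,0,0],[0,0,0],41],
    [[0,0,0],[0,0,0],0],
    [[0,0,0],[0,0,0],0],
    [[0,0,0],[0,0,0],0],
    [[0,0,0],[0,0,0],0],
    [[0,0,0],[0,0,0],0],
    [[0,0,0],[0,0,0],0],
  ],
)

```text
time: 4.4
ee_pos: [0.4411, 0.0303, 0.0396]
tcp_rot: [-179.9, 0.0, 100.2]
wrist_force: [-11.4, -1.8, 7.8]
opening: 0.0103
grasp_force: 39.2
```

Run:
```python
import numpy as np
# per-row (tool y, tool -z) for arc 0..102deg, 24 rows, radius .166
t=np.radians(np.linspace(0,102,25)); P=np.c_[-.166*np.cos(t),-.166*np.sin(t)]*1000
print(np.diff(P,axis=0).round(1).tolist())
```

```text
[[0.5, -12.3], [1.4, -12.2], [2.3, -12.1], [3.2, -11.9], [4.0, -11.6], [4.9, -11.3], [5.7, -10.9], [6.5, -10.5], [7.3, -9.9], [8.0, -9.4], [8.6, -8.8], [9.3, -8.1], [9.8, -7.4], [10.4, -6.6], [10.8, -5.9], [11.2, -5.0], [11.6, -4.2], [11.9, -3.3], [12.1, -2.4], [12.2, -1.5], [12.3, -0.6], [12.3, 0.3], [12.3, 1.2], [12.1, 2.1]]
```

Request:
servo_tool(
  moves=[
    [[0,0,0],[0,0,-0.0123],0],
    [[0,0,0],[0,0.0014,-0.0122],0],
    [[0,0,0],[0,0.0023,-0.0121],0],
    [[0,0,0],[0,0.0032,-0.0119],0],
    [[0,0,0],[0,0.004,-0.0116],0],
    [[0,0,0],[0,0.0049,-0.0113],0],
    [[0,0,0],[0,0.0057,-0.0109],0],
    [[0,0,0],[0,0.0065,-0.0105],0],
  ],
)

```text
time: 5.2
ee_pos: [0.4674, 0.0349, 0.1329]
tcp_rot: [-179.7, 0.0, 100.2]
wrist_force: [-17.8, -5.3, 8.0]
opening: 0.0105
grasp_force: 39.2
```

Request:
servo_tool(
  moves=[
    [[0,0,0],[0.0,0.0058,-0.0104],0],
    [[0,0,0],[0,0.007,-0.0099],0],
    [[0,0,0],[0,0.008,-0.0094],0],
    [[0,0,0],[0,0.0086,-0.0088],0],
    [[0,0,0],[0,0.0093,-0.0081],0],
    [[0,0,0],[0,0.0098,-0.0075],0],
    [[0,0,0],[0,0.0104,-0.0068],0],
    [[0,0,0],[0,0.0108,-0.006],0],
  ],
)

```text
time: 6.0
ee_pos: [0.5393, 0.0475, 0.1986]
tcp_rot: [180.0, 0.1, 100.2]
wrist_force: [5.2, -2.9, -15.7]
opening: 0.0101
grasp_force: 39.0
```

Request:
servo_tool(
  moves=[
    [[0,0,0],[0,0.0112,-0.0038],0],
    [[0,0,0],[0,0.0116,-0.0038],0],
    [[0,0,0],[0,0.0119,-0.0032],0],
    [[0,0,0],[0,0.0121,-0.0024],0],
    [[0,0,0],[0,0.0122,-0.0013],0],
    [[0,0,0],[0,0.0123,-0.0003],0],
    [[0,0,0],[0,0.0123,0.0006],0],
    [[0,0,0],[0,0.0123,0.0014],0],
    [[0,0,0],[0,0.0121,0.0021],0],
    [[0,0,0],[0,0,0],0],
    [[0,0,0],[0,0,0],0],
  ],
)

```text
time: 7.1
ee_pos: [0.6459, 0.0662, 0.2104]
tcp_rot: [179.8, 0.1, 100.1]
wrist_force: [2.9, -5.2, 1.1]
opening: 0.01
grasp_force: 40.5
```

Request:
servo_tool(
  moves=[
    [[0,0,0],[0,0,0],30],
    [[0,0,0],[0,0,0],41],
    [[0,0,0],[0,0,0],41],
    [[0,0,0],[0,0,0],41],
    [[0,0,0],[0,0,-0.02],41],
    [[0,0,0],[0,0,-0.03],41],
    [[0,0,0],[0,0,-0.02],41],
    [[0,0,0],[0,-0.02,0],41],
    [[0,0,0],[0,-0.03,0],41],
    [[0,0,0],[0,-0.04,0],41],
    [[0,0,0],[0,-0.05,0],41],
    [[0,0,0],[0,-0.05,0],41],
  ],
)

```text
time: 8.3
ee_pos: [0.4557, 0.0332, 0.2783]
tcp_rot: [-180.0, -0.0, 100.2]
wrist_force: [0.1, -1.3, 1.4]
opening: 0.0355
grasp_force: 0.0
```

Run:
```python
from s import *
a,d=camera("top");w,_=camera("wrist")
look("top",["flap_handle","coupling_center","nut_center"]);look("wrist",["coupling_center","nut_center"])
look("top",["coupling_center"],recognise);look("wrist",["coupling_center"],recognise)
for c,dd in(("top",d),("wrist",_)):
    for r in cut_out("coupling_center",c)[:1]: rect(pts(c,r["mask"],dd),.012,.04)
cv2.imwrite("pics/c.png",np.hstack([a[170:430,150:550],cv2.resize(w,(400,260))])[:,:,::-1])
```

```text
8.3 [0.4557 0.0332 0.2783] [-1.79992080e+02 -7.04722553e-03  1.00193024e+02] 0.03551957232326258
top coupling_center call 0.95 [ 5.47e-01 -2.00e-04  1.82e-02]
top nut_center call 0.22 [ 0.5482 -0.0033  0.0156]
wrist coupling_center call 0.89 [ 0.5575 -0.0021  0.016 ]
wrist nut_center call 0.64 [0.5344 0.0997 0.0193]
top coupling_center call 0.87 [ 0.5403 -0.0058  0.0269]
wrist coupling_center call 0.96 [0.5497 0.001  0.0258]
389 rect mm [545.   -5.8] [46.7 29.6] 4.7 zmed 0.0263
1161 rect mm [555.5  -2.5] [47.  29.1] 5.8 zmed 0.0259
```

View pics/c.png

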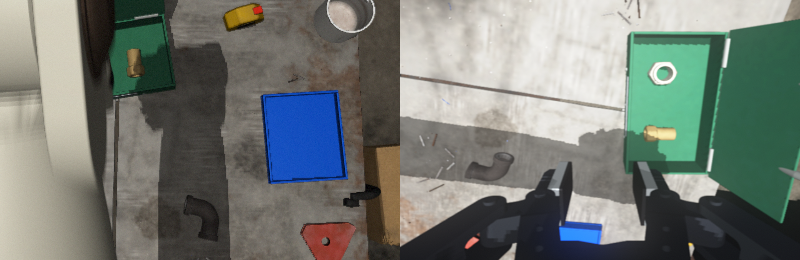

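Run:
```python
from s import *
from scipy.spatial.transform import Rotation as R
k=calibration("wrist");c=-np.array(k["R"]).T@k["t"];print("cam in tool",R.from_euler("xyz",o["tcp_rot"],degrees=True).inv().apply(c-o["ee_pos"]),o["q"])
a,d=camera("wrist");m=cut_out("coupling_center","wrist")[0]["mask"];rect(pts("wrist",m,d),.012,.04)
```

```text
8.85 [0.4583 0.0335 0.2781] [-1.79932586e+02 -8.66296134e-03  1.00187770e+02] 0.034772499841940335
cam in tool [ 0.0726905   0.00081397 -0.14309427] [ 4.17801444e+00 -5.96380638e+00  4.48742426e+00  1.00519181e+02
  1.55721572e-03  8.39902384e+01]
1239 rect mm [545.4  -2.8] [46.6 29.9] 10.8 zmed 0.0273
```

Request:
servo_tool(
  moves=[
    [[0,0,-8],[0,0,0],70],
    [[0,0,-8],[0,0,0],70],
    [[0,0,-8],[0,0,0],70],
    [[0,0,-8],[0,0,0],70],
    [[0,0,-8],[0,0,0],70],
    [[0,0,-8],[0,0,0],70],
    [[0,0,-8],[0,0,0],70],
    [[0,0,-8],[0,0,0],70],
    [[0,0,-8],[0,0,0],70],
    [[0,0,-8],[0,0,0],70],
    [[0,0,-8],[0,0,0],70],
  ],
)

```text
time: 10.05
ee_pos: [0.4578, 0.0334, 0.2785]
tcp_rot: [180.0, -0.0, -171.5]
wrist_force: [-0.2, -1.0, 0.2]
opening: 0.0597
grasp_force: 0.0
```

Request:
servo_tool(
  moves=[
    [[0,0,0],[-0.02,-0.012,0.01],70],
    [[0,0,0],[-0.02,-0.012,0.02],70],
    [[0,0,0],[-0.02,-0.013,0.03],70],
    [[0,0,0],[-0.02,-0.012,0.03],70],
    [[0,0,0],[0,0,0.03],70],
    [[0,0,0],[0,0,0.02],70],
    [[0,0,0],[0,0,0.01],70],
    [[0,0,0],[0,0,0],70],
    [[0,0,0],[0,0,0],70],
    [[0,0,0],[0,0,0],70],
  ],
)

```text
time: 11.05
ee_pos: [0.5444, -0.0037, 0.1302]
tcp_rot: [-180.0, 0.1, -171.8]
wrist_force: [0.0, -0.5, 0.4]
opening: 0.0598
grasp_force: 0.0
```

Run:
```python
from s import *
a,d=camera("wrist");look("wrist",["coupling_center"])
m=cut_out("coupling_center","wrist")[0]["mask"];rect(pts("wrist",m,d),.01,.04)
cv2.imwrite("pics/d.png",a[:,:,::-1])
```

```text
11.05 [ 0.5444 -0.0037  0.1302] [-1.79981233e+02  1.26570559e-01 -1.71816518e+02] 0.05975959617664982
wrist coupling_center call 0.88 [ 0.5458 -0.0049  0.0174]
3159 rect mm [545.7  -4.2] [46.8 30.5] 7.0 zmed 0.0267
```

View pics/d.png

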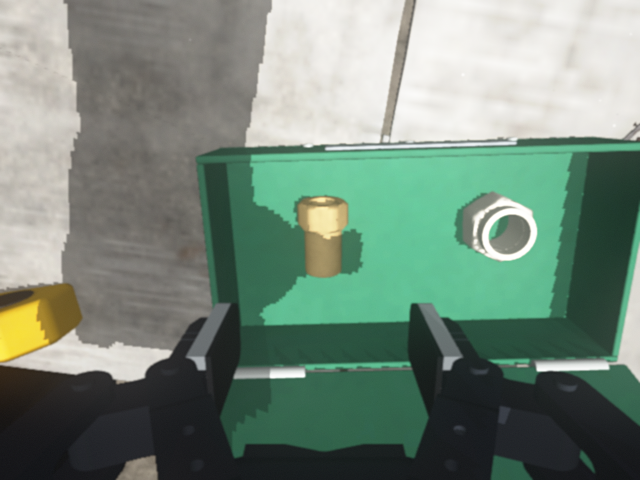

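The view shows the coupling at (323,235), centred between the pads and aligned with them. Its wider collar is on the robot's side, and the nut is at (500,230). I'll go down with a 5 mm shift toward the collar.

Request:
servo_tool(
  moves=[
    [[0,0,0],[0.004,0,0.02],70],
    [[0,0,0],[0,0,0.03],70],
    [[0,0,0],[0,0,0.03],70],
    [[0,0,0],[0,0,0.02],70],
    [[0,0,0],[0,0,0.014],70],
    [[0,0,0],[0,0,0.009],70],
    [[0,0,0],[0,0,0],70],
    [[0,0,0],[0,0,0],0],
    [[0,0,0],[0,0,0],0],
    [[0,0,0],[0,0,0],0],
    [[0,0,0],[0,0,0],0],
    [[0,0,0],[0,0,0],0],
  ],
  force=50,
)

```text
time: 12.4
ee_pos: [0.5406, -0.0044, 0.0072]
tcp_rot: [-180.0, 0.1, -171.8]
wrist_force: [-1.4, 0.1, 6.5]
opening: 0.0274
grasp_force: 49.0
```

Request:
servo_tool(
  moves=[
    [[0,0,0],[0,0,-0.01],0],
    [[0,0,0],[0,0,-0.02],0],
    [[0,0,0],[0,0,-0.03],0],
    [[0,0,0],[0,0,-0.03],0],
    [[0,0,0],[0,0,-0.03],0],
    [[0,0,0],[0,0,-0.02],0],
    [[0,0,0],[0,0,0],0],
  ],
)

```text
time: 13.1
ee_pos: [0.5411, -0.0044, 0.1495]
tcp_rot: [-180.0, 0.3, -171.8]
wrist_force: [0.3, -0.8, -0.8]
opening: 0.0275
grasp_force: 49.4
```

Run:
```python
from s import *
a,d=camera("wrist");look("wrist",["coupling_center"])
cv2.imwrite("pics/e.png",cv2.resize(a,(400,300))[:,:,::-1])
```

```text
13.1 [ 0.5411 -0.0044  0.1495] [-179.95383738    0.30827982 -171.82200457] 0.027459167822384962
```

View pics/e.png

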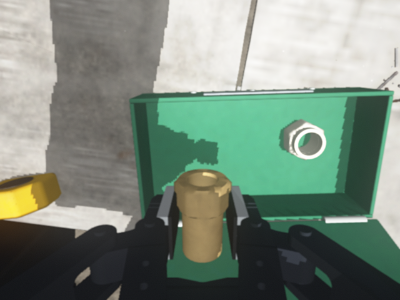

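The coupling (≈(203,215)) is held between the pads, and the nut is still in the box. I'll carry it over the tray.

Request:
servo_tool(
  moves=[
    [[0,0,0],[0.01,-0.015,0],0],
    [[0,0,0],[0.018,-0.03,0],0],
    [[0,0,0],[0.018,-0.03,0],0],
    [[0,0,0],[0.018,-0.03,0],0],
    [[0,0,0],[0.018,-0.03,0],0],
    [[0,0,0],[0.018,-0.03,0],0],
    [[0,0,0],[0.018,-0.03,0],0],
    [[0,0,0],[0.018,-0.03,0],0],
    [[0,0,0],[0.018,-0.03,0],0],
    [[0,0,0],[0.008,-0.015,0],0],
    [[0,0,0],[0,0,0],0],
    [[0,0,0],[0,0,0],0],
  ],
)

```text
time: 14.4
ee_pos: [0.4173, -0.2943, 0.1444]
tcp_rot: [179.9, -0.1, -171.9]
wrist_force: [0.2, 0.1, -1.3]
opening: 0.0272
grasp_force: 49.5
```

Request:
servo_tool(
  moves=[
    [[0,0,0],[0,0,0.02],0],
    [[0,0,0],[0,0,0.03],0],
    [[0,0,0],[0,0,0.03],0],
    [[0,0,0],[0,0,0.03],0],
    [[0,0,0],[0,0,0.015],0],
    [[0,0,0],[0,0,0.008],0],
    [[0,0,0],[0,0,0.004],0],
    [[0,0,0],[0,0,0.002],0],
    [[0,0,0],[0,0,0],0],
  ],
)

```text
time: 15.3
ee_pos: [0.4183, -0.2949, 0.0076]
tcp_rot: [-179.9, 0.1, -171.8]
wrist_force: [0.3, 0.4, -1.3]
opening: 0.0275
grasp_force: 49.5
```

No contact force yet; I'll lower slightly, then open gently and retreat.

Request:
servo_tool(
  moves=[
    [[0,0,0],[0,0,0.001],0],
    [[0,0,0],[0,0,0],0],
    [[0,0,0],[0,0,0],40],
    [[0,0,0],[0,0,0],55],
    [[0,0,0],[0,0,0],60],
    [[0,0,0],[0,0,0],60],
    [[0,0,0],[0,0,-0.02],60],
    [[0,0,0],[0,0,-0.03],60],
    [[0,0,0],[0,0,-0.04],60],
    [[0,0,0],[0,0,-0.04],60],
    [[0,0,0],[0,0,0],60],
    [[0,0,0],[0,0,0],60],
  ],
)

```text
time: 16.5
ee_pos: [0.4183, -0.295, 0.1364]
tcp_rot: [-179.9, 0.1, -171.8]
wrist_force: [0.1, 0.3, -1.2]
opening: 0.0509
grasp_force: 0.0
```

Run:
```python
from s import *
a,d=camera("scene");w,_=camera("wrist");look("wrist",["coupling_center"]);look("scene",["nut_center","flap_handle","coupling_center"])
cv2.imwrite("pics/f.png",cv2.resize(np.hstack([a,w]),(800,300))[:,:,::-1])
```

```text
16.5 [ 0.4183 -0.295   0.1364] [-1.79926411e+02  7.66024251e-02 -1.71822325e+02] 0.05086526782148747
wrist coupling_center call 0.71 [ 0.4246 -0.2943  0.012 ]
scene nut_center call 0.81 [0.5322 0.1012 0.0217]
scene flap_handle call 0.69 [0.6428 0.0657 0.2189]
scene coupling_center call 0.74 [ 0.4251 -0.2929  0.0175]
```

View pics/f.png

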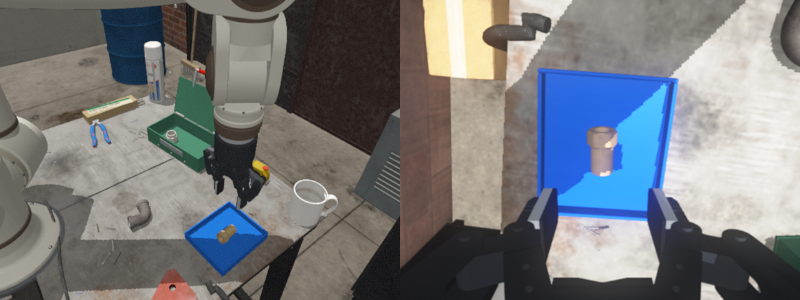

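The coupling lies in the tray (scene (227,232), wrist (602,150)), the nut is in the box (172,135), and the flap is standing open (195,100). The arm is clear of everything.

```bash
python3 -c "
from workcell import *
print(job_done())"
```

```text
the job is handed in; nothing more can be done
None
```

I handed the job in at about 16.6 s of the 56 s allowed: the flap stands open on its stop, the brass coupling is in the blue tray, and the steel nut is still in the box; no verdict came back.

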